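Hang the wall pocket on the swing-out hook

ROBOT

A 6-joint arm with a two-finger parallel gripper is mounted at the origin on the work surface. World frame = base frame: x ahead of the robot, y to its left, z up, the work surface at z = 0. Lengths are in m, angles in rad, forces in N, time in s.
With the tool pointing down it reaches from about 0.325 to 0.775 m from the base axis. Payload 9.3 kg.
Tool frame: the origin (TCP) lies on the centre line of the jaws, within the pads' length; the fingertips stand 17 mm ahead of it and the grasp point (between the pads) lies 2 mm behind it (bot.tip_reach is the distance from the TCP to the fingertips, in m); z points along the fingers, y is the direction in which the jaws open and shut (so a half turn about z gives the same grasp; the last joint's range is limited). The gripper opens to 85 mm and grips with 20 to 120 N. Pads are 22 mm wide; open, the fingers measure 114 mm over their backs; the gripper's body (76 mm by 85 mm) begins 54 mm behind the grasp point. The pads swing forward as they close: fully open they stand 13 mm farther back than shut.
Start: joints at [0.954, 0.259, 0.021, 1.334, 0, 1.418], TCP at [0.246, 0.492, 0.248] pointing down, gripper open.
Joint ranges: [-3.04, 3.04], [-0.91, 1.82], [-1.04, 1.36], [-1.92, 1.95], [-1.52, 1.45], [-3.14, 3.14]. Speed limits (rad/s): [2.22, 2.22, 2.79, 3.14, 3.14, 3.14].

INTERFACE

Orientations are given as a rotation vector (axis times angle).
In Python, from bench import bot, viewer, recognise, trace gives the robot as it stands.
- The arm moves only by the tool arm_command, never from a script. Its argument "plan" is a list that holds one entry, the list of rows, each a list of 7 numbers: the gripper command: -1 is fully open, 1 is shut, values between are in proportion, then the shift along the world's x, y, z in cm, then the turn, a rotation vector about the world's x, y, z in rad. In form: [[[hand, x, y, z, ax, ay, az], ...]]. A call has 1 to 20 rows; each row shifts and turns the commanded pose from where the row before left it; what a row does not reach is not made up. A row lasts 1/12 s, in which the tool goes at most 41.7 mm and 7.16 degrees, less where a joint would pass 70% of its speed; a pose out of reach is approached as far as the arm can. A call is refused whole if a number of a shift passes 4.17 or a number of a turn 0.125, either way. A call with a gripper value outside its range is refused whole. The fingers move at their own pace and stop on an object; "grip_force" is the grip in N (left out, the last holds). Time passes only in rows, so rows that do not move let the fingers close. It gives the time, the measured TCP pose, the force and the opening at its end, in the units of the state.
- bot.state(): the state, without advancing time (a new reading comes with each control period).
- viewer.get_image(name): name is "scene" or "side" or "wrist"; returns the picture (384x512x3 uint8, red, green, blue); there is no depth.
- viewer.camera_info(name): a dict with "camera_matrix" (3x3 intrinsics, pixels), "origin" and "orientation" of the camera in the world. Camera axes: x right, y up, looking along -z (the intrinsics and any distortion apply to the point x, -y, -z); pixel columns grow to the right and rows downward; lengths in m; the calibration is good to about 2 mm. A picture is of the moment at which its call begins: read the wrist's pose just before it. camera_info takes no time and is no camera call; for the wrist camera it gives the pose at the moment of the call.
- bot.close_job(): hands the job in, once; it reports no verdict.
Trained networks look in the newest picture that a camera, given by its name, has taken for a name from the list of things; names that differ only in an ending like _2 or _b are one class to them, and where a whole thing is asked for, a point or a joint stands for the part that bears it (a point fixed in the world has none). Each returns a list of dicts, best first, with "conf" (0 to 1); they miss things now and then, are a little off and sometimes report something else, mostly with a low value. They report only what shows in the picture. A call takes as long as a camera call.
- recognise(name, camera): "centre" ([x, y, z] in m, in world coordinates, good to about 4 mm: the middle of the surface that is visible of it).
- trace(name, camera): "pixels" (384x512 bool, what is visible of it).
The state is a dict: "time_s": time; "joint_pos": joint angles; "dq": joint speeds; "joint_efforts": joint torques, N m; "tool_pos": TCP position; "eef_rot": TCP orientation; "force": force on the tool from outside, world axes, zero at the start; "ft_torque": the same for the moment, N m; "finger_gap": finger opening in m.
Only numpy, scipy, OpenCV 4.12 (cv2) and the standard library are available. Lean on these libraries where they do the work, as an engineer would, in place of code of your own. Each camera call takes 0.05 s, during which the arm holds its last target. There are 200 camera calls.

TASK

First swing the folded red hook on the wooden board fully out, until it points straight away from the board. Then lift the ceramic wall pocket out of the plywood crate, stand it gently upright on the cork mat and let go of it. Finally take it again and hang it on the red hook by the hole in its back plate, let go so that it hangs free, and do not push the other ware about.

Things in the scene. Friction and masses are not known exactly. Their poses are not given: they have to be found in the camera images.
- pocket: White ceramic wall pocket with yellow lines, about 0.4 kg: upright back plate 90 wide (y), 165 tall, 8 thick (x +21 to +29 mm), in front of it an open box cup 50 wide (y), 70 high (x -29 to +21 mm). Origin: centre of the flat underside, z up, cup looks to -x. In the crate only the top 73 mm of the plate stands above the rim. Hung on the hook it leans about 0.1 rad and may swing a little.
- pocket_hole (a point): Centre of the round 36 mm hole through the pocket's back plate, mid-thickness (25, 0, 133 mm in the pocket's frame); same axes as the pocket (hole axis = x). 14 mm of plate lie above the hole.
- pocket_cup (a point): Grip point inside the pocket's cup (-18, 0, 41 mm in the pocket's frame), same axes; the cup is 50 mm wide along y here, both sides flat and parallel. Good to hold with the tool tilted about 45 degrees, coming from the front (-x) and above.
- crate: Open plywood crate, fixed, outside 98 mm (x) by 126 mm (y) by 100 mm high, walls and floor 8 mm; origin: centre of the underside, z up. The pocket's underside stands on its floor.
- pad: Brown cork mat, fixed, 140 by 140 mm, 6 mm thick; origin: centre of the underside.
- board: Upright wooden board, fixed on a steel foot, 160 mm wide (y), 18 mm thick (x), its top 240 mm above the table; origin: underside centre, z up; the hook is on the side looking to its -x (front face at x = -9 mm). The foot reaches 30 mm in front of the origin and 80 mm behind it.
- hook_hinge (a point): Point on the hook's vertical hinge axis at the height of the arm's centre line, 215 mm above the table and 45 mm in front of the board's face (-54, 40, 215 mm in the board's frame). Axes turn with the hook: -y runs along the arm to its tip, z up.
- hook_tip (a point): End of the arm's centre line, 90 mm from the hinge. The arm is a level red round bar 10 mm thick; at this end a tip of the same bar turns up and ends 17 mm above the centre line.
- hook (a joint): Angle of the red hook: 0 = folded flat, arm along the board's -y with a 40 mm gap behind it; 1.57 = fully out at its stop, arm pointing straight away from the board (its -x), swinging clockwise seen from above. Starts between 0 and 0.3. The hinge is stiff (about 1.2 N at the tip) and stays where it is left.
- saucers: Stack of yellow-rimmed saucers, 124 mm across, 75 mm high; bystander.
- bowl: White bowl, 120 mm across, 55 mm high; bystander.
- mug: White mug, 80 mm across, 90 mm high; bystander.
- jar: Yellow jar with white lid, 70 mm across, 100 mm high; bystander.
- block: Wooden sanding block 70 by 50 by 30 mm; bystander.

How it is judged:
By the outcome, as a careful person would: the job done as asked, in the order asked, and still so for the second after the job is handed in, with the robot touching nothing.
It also fails if it takes over 72 s, if anything falls off the work surface, if the arm or the gripper's body presses on something with over 40 N, if the wrist force passes 120 N, or if a joint passes its speed limit or range.

## Working session

There is one attempt and no reset: what is moved stays moved. The work goes in short steps, Python scripts to look and compute and a tool call to move; the robot and the scene stay as the last step left them, time stands still between calls to the robot, and variables do not carry over. Pictures are saved under pics/ and viewed, about 8 in all and at most 12, crops included, and the job is handed in when it is done.

Besides the shell and the picture viewer there is one more tool, called in YAML: its name, and indented under it one key for each argument. arm_command: Moves the arm, as the interface text tells. Its arguments: {"type":"object","properties":{"plan":{"type":"array"},"grip_force":{"type":"number"}},"required":["plan"]}

```bash
mkdir -p pics; ls
cat > h.py <<'E'
import numpy as np, cv2
from bench import bot, viewer, recognise, trace
from scipy.spatial.transform import Rotation as R
np.set_printoptions(precision=4,suppress=True)
def cam(c):
    i=viewer.camera_info(c);K=np.array(i["camera_matrix"]);o=np.array(i["origin"]);q=np.array(i["orientation"])
    M=q if q.shape==(3,3) else (R.from_quat(q).as_matrix() if q.size==4 else R.from_rotvec(q).as_matrix())
    return K,o,M,i
def ray(C,u,v):
    K,o,M=C[:3];d=np.linalg.inv(K)@[u,v,1.];d=M@[d[0],-d[1],-d[2]];return o,d/np.linalg.norm(d)
def proj(C,p):
    K,o,M=C[:3];x=M.T@(np.array(p)-o);x=K@[x[0],-x[1],-x[2]];return x[:2]/x[2]
def plane(C,u,v,z):
    o,d=ray(C,u,v);return o+d*(z-o[2])/d[2]
def tri(rs):
    A=sum(np.eye(3)-np.outer(d,d) for o,d in rs);b=sum((np.eye(3)-np.outer(d,d))@o for o,d in rs);return np.linalg.solve(A,b)
def st():
    s=bot.state();print({k:np.round(np.array(s[k]),4).tolist() for k in("time_s","joint_pos","tool_pos","eef_rot","force","finger_gap")})
E
python3 - <<'E'
from h import *
st()
ims=[]
for c in("scene","side","wrist"):
    im=viewer.get_image(c);ims.append(im);i=cam(c);print(c,i[3])
    cv2.imwrite(f"pics/{c}0.png",im[:,:,::-1])
    for n in ("pocket","pocket_hole","crate","pad","board","hook_hinge","hook_tip","saucers","bowl","mug","jar","block"):
        r=recognise(n,c)
        print(c,n,[(np.round(a["centre"],3).tolist(),round(a["conf"],2)) for a in r[:2]])
a=np.hstack(ims[:2]);cv2.imwrite("pics/a0.png",cv2.resize(np.vstack(ims[:2]),(800,1200))[:600,:,::-1])
cv2.imwrite("pics/s1.png",cv2.resize(ims[1],(800,600))[:,:,::-1])
E
```

```text
pics
{'time_s': 0.0, 'joint_pos': [0.9544, 0.2592, 0.0207, 1.3337, -0.0, 1.4182], 'tool_pos': [0.2459, 0.4917, 0.2477], 'eef_rot': [-0.7219, -3.057, 0.002], 'force': [-1.376, 0.5816, -0.3168], 'finger_gap': 0.0851}
scene {'camera_matrix': array([[449.0753,   0.    , 254.6022],
       [  0.    , 449.0753, 190.6107],
       [  0.    ,   0.    ,   1.    ]]), 'origin': array([1.1889, 0.7743, 1.4066]), 'orientation': array([0.2888, 0.8086, 2.3204])}
scene pocket []
scene pocket_hole [([0.529, 0.001, 0.11], 0.24)]
scene crate [([0.535, 0.03, 0.074], 0.86), ([0.53, 0.006, 0.11], 0.38)]
scene pad [([0.481, -0.301, 0.002], 0.86)]
scene board [([0.609, 0.395, 0.019], 0.75)]
scene hook_hinge [([0.642, 0.319, 0.222], 0.67)]
scene hook_tip []
scene saucers [([0.705, -0.247, 0.075], 0.73)]
scene bowl [([0.726, -0.032, 0.026], 0.61)]
scene mug [([0.345, 0.464, 0.05], 0.7)]
scene jar [([0.352, -0.447, 0.07], 0.6), ([0.529, 0.005, 0.11], 0.18)]
scene block [([0.608, -0.11, 0.03], 0.69)]
side {'camera_matrix': array([[453.4764,   0.    , 249.611 ],
       [  0.    , 453.4764, 195.2486],
       [  0.  
[... 502 characters left out ...]
.075], 0.71)]
side bowl [([0.749, -0.005, 0.029], 0.76)]
side mug [([0.342, 0.448, 0.056], 0.63)]
side jar [([0.315, -0.472, 0.099], 0.85), ([0.525, -0.003, 0.105], 0.18)]
side block [([0.597, -0.124, 0.032], 0.72)]
wrist {'camera_matrix': array([[331.1427,   0.    , 252.3001],
       [  0.    , 331.1427, 185.742 ],
       [  0.    ,   0.    ,   1.    ]]), 'origin': array([0.1852, 0.5228, 0.3743]), 'orientation': array([-0.2453, -0.151 ,  1.0994])}
wrist pocket []
wrist pocket_hole []
wrist crate []
wrist pad []
wrist board []
wrist hook_hinge [([0.362, 0.464, 0.055], 0.22)]
wrist hook_tip []
wrist saucers []
wrist bowl []
wrist mug [([0.362, 0.462, 0.055], 0.76)]
wrist jar []
wrist block []
```

Run:
```python
import cv2
cv2.imwrite("pics/sc1.png",cv2.resize(cv2.imread("pics/scene0.png"),(800,600)))
```

```text
(no output)
```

View pics/sc1.png

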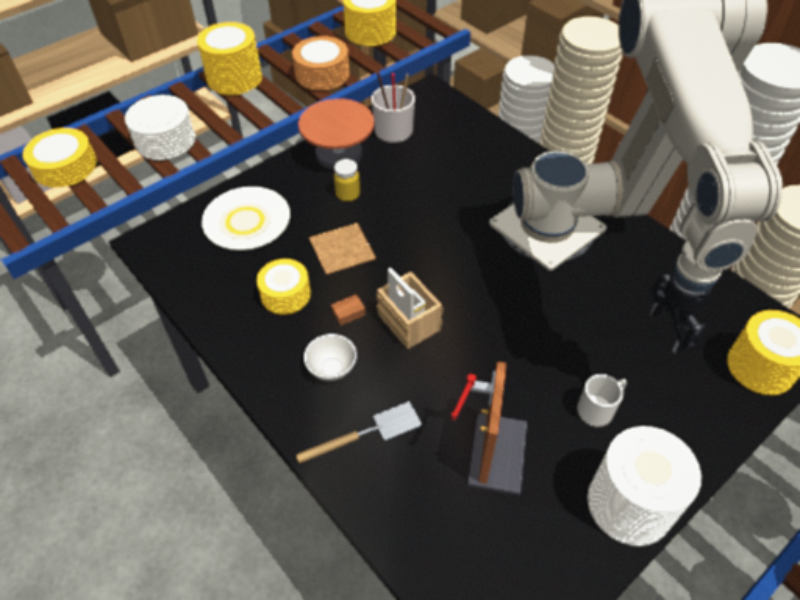

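View pics/s1.png

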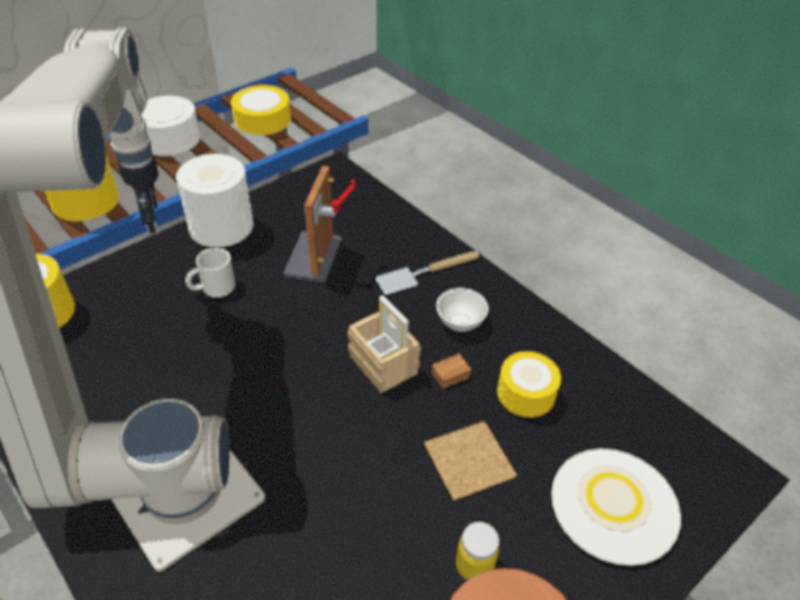

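The scene picture shows the hook (red, hinge about (302,243), tip about (291,266) native px) on the board, the crate with the plate at (262,195), and the pad at (219,158). The side view shows them all too. Next I'll look at zoomed crops.

Run:
```python
import cv2,numpy as np
s=cv2.imread("pics/scene0.png");d=cv2.imread("pics/side0.png")
def crop(im,u,v):
    c=cv2.resize(im[v:v+75,u:u+100],(400,300),interpolation=cv2.INTER_CUBIC)
    for k in range(0,100,20): cv2.putText(c,str(u+k),(k*4,10),0,.35,(0,255,0),1);cv2.line(c,(k*4,12),(k*4,18),(0,255,0),1)
    for k in range(0,75,15): cv2.putText(c,str(v+k),(2,k*4+4),0,.35,(0,255,0),1)
    return c
cv2.imwrite("pics/z.png",np.vstack([np.hstack([crop(s,260,225),crop(d,160,100)]),np.hstack([crop(s,220,160),crop(d,200,180)])]))
from h import *
# red pixel extents
for c,im in(("scene",s),("side",d)):
    m=trace("hook_tip",c); print(c,len(m))
    b,g,r=[im[:,:,k].astype(int) for k in range(3)];q=(r>130)&(g<60)&(b<70)
    if m: q=q&cv2.dilate(m[0]["pixels"].astype(np.uint8),np.ones((9,9))).astype(bool)
    v,u=np.nonzero(q);print(u.min(),u.max(),v.min(),v.max(),len(u))
```

```text
scene 1
289 304 239 266 104
side 1
212 226 115 134 75
```

View pics/z.png

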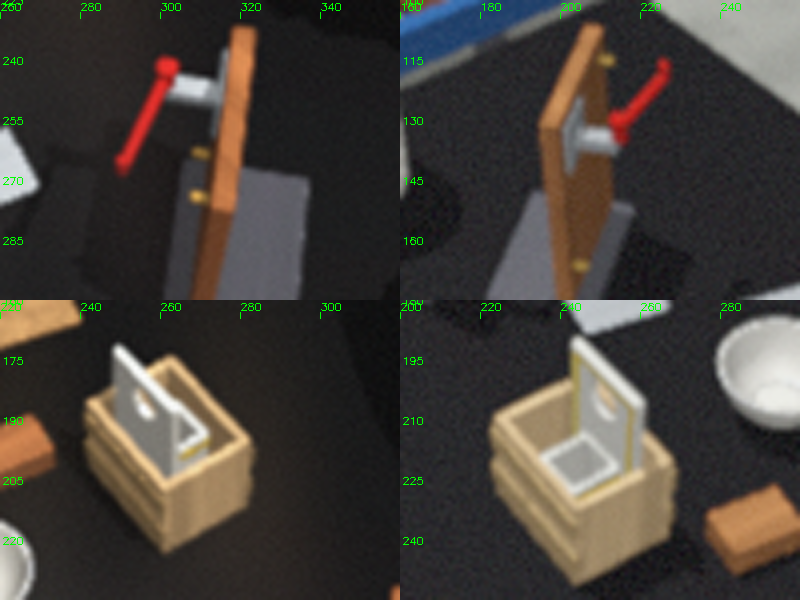

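Crops (native px), scene: hinge (301.7,241.7), tip (290.5,267). Side: hinge (215,131), tip (226,116). The crate and plate corners are clear, with the plate on the far (+x) side and the cup looking toward the robot.

Run:
```python
from h import *
S=cam("scene");D=cam("side")
for n,a,b in (("hinge",(301.7,241.5),(214.8,131)),("tiptop",(290.5,266),(226,116.3)),
  ("boardA top(scene upper)",(321,231.5),(197.5,131)),("boardB",(315.5,277),(208.5,106)),
  ("plate a",(249.2,171.2),(261.2,205)),("plate b",(265.5,186.2),(243.7,189.5)),
  ("crate near-left?",(261.2,206.7),(222.7,208.7)),("crate",(262.5,174.2),(243.7,230.5)),("crate",(241.2,185.8),(269.2,221.2))):
    r=[ray(S,*a),ray(D,*b)];p=tri(r)
    print(n,p,"err",[np.linalg.norm(np.cross(p-o,d))*1e3 for o,d in r])
for uv in ((262.5,174.2),(283.2,195.7),(261.2,206.7),(241.2,185.8)): print("sc rim",plane(S,*uv,.1))
for uv in ((222.7,208.7),(269.2,221.2),(243.7,230.5)): print("sd rim",plane(D,*uv,.1))
for c,C in (("scene",S),("side",D)):
    viewer.get_image(c)
    m=trace("pad",c)[0]["pixels"].astype(np.uint8);k=max(cv2.findContours(m,0,2)[0],key=cv2.contourArea)
    (u,v),_,_=r=cv2.minAreaRect(k);pts=np.array([plane(C,*p[0],.006)[:2]*1000 for p in k],np.float32);print("pad",cv2.minAreaRect(pts))
print("hinge z.215",plane(S,301.7,241.5,.22),plane(D,214.8,131,.22)); print("tip",plane(S,290.5,266,.23),plane(D,226,116.3,.23))
```

```text
hinge [0.6095 0.3034 0.2219] err [np.float64(1.4781466253401276), np.float64(1.478146625340105)]
tiptop [0.6947 0.3445 0.2252] err [np.float64(0.724924554731868), np.float64(0.7249245547317972)]
boardA top(scene upper) [0.548  0.3236 0.2399] err [np.float64(1.290113137721403), np.float64(1.2901131377214026)]
boardB [0.671  0.4226 0.2402] err [np.float64(0.694190568028849), np.float64(0.6941905680289119)]
plate a [ 0.5249 -0.0526  0.1768] err [np.float64(3.0802652373669295), np.float64(3.080265237367071)]
plate b [0.5263 0.0382 0.1767] err [np.float64(3.0501889122395895), np.float64(3.050188912239476)]
crate near-left? [0.5093 0.0639 0.0705] err [np.float64(41.29079928775746), np.float64(41.290799287757615)]
crate [ 0.4542 -0.0547  0.1037] err [np.float64(0.2834111796453909), np.float64(0.2834111796454212)]
crate [ 0.5492 -0.0711  0.0951] err [np.float64(2.1817093498720848), np.float64(2.1817093498719724)]
sc rim [ 0.4523 -0.0573  0.1   ]
sc rim [0.4628 0.0704 0.1   ]
sc rim [0.5568 0.0555 0.1   ]
sc rim [ 0.55   -0.0664  0.1   ]
sd rim [0.462  0.0687 0.1   ]
sd rim [ 0.5479 -0.0754  0.1   ]
sd rim [ 0.456  -0.0522  0.1   ]
pad ((480.14483642578125, -304.98040771484375), (144.87905883789062, 147.80075073242188), 72.21121978759766)
pad ((478.1871337890625, -305.92901611328125), (143.1732940673828, 141.2412109375), 72.26739501953125)
hinge z.215 [0.6074 0.3036 0.22  ] [0.6119 0.3043 0.22  ]
tip [0.6962 0.3467 0.23  ] [0.6913 0.3387 0.23  ]
```

arm_command:
  plan:
    - [[1,0,0,2,0,0,-0.06],[1,0,0,2,0,0,-0.06],[1,3.3,-1.15,0,0,0,-0.06],[1,3.3,-1.15,0,0,0,-0.06],[1,3.3,-1.15,0,0,0,-0.06],[1,3.3,-1.15,0,0,0,-0.06],[1,3.3,-1.15,0,0,0,-0.06],[1,3.3,-1.15,0,0,0,-0.06],[1,3.3,-1.15,0,0,0,-0.06],[1,3.3,-1.15,0,0,0,-0.06],[1,3.3,-1.15,0,0,0,-0.06],[1,3.3,-1.15,0,0,0,0],[1,3.3,-1.15,0,0,0,0],[1,3.3,-1.15,0,0,0,0],[1,0,0,0,0,0,0],[1,0,0,0,0,0,0]]

```text
time_s: 3.58
tool_pos: [0.6439, 0.3526, 0.2862]
eef_rot: [-1.676, -2.655, 0.003]
force: [-0.2, -0.1, -0.3]
finger_gap: 0.0
```

Run:
```python
from h import *
st();C=cam("wrist");im=viewer.get_image("wrist");cv2.imwrite("pics/w1.png",cv2.resize(im,(768,576))[:,:,::-1])
for p in ((.6105,.3042,.22),(.6915,.3434,.232),(.6487,.3515,.198)): print(proj(C,p)*1.5)
for n in("hook_hinge","hook_tip"): print(n,[(a["centre"],a["conf"]) for a in recognise(n,"wrist")])
```

```text
{'time_s': 3.5833, 'joint_pos': [0.3869, 0.6108, 0.6858, 1.6481, -0.0, 1.5132], 'tool_pos': [0.6439, 0.3526, 0.2862], 'eef_rot': [-1.6765, -2.6553, 0.003], 'force': [-0.2283, -0.1111, -0.3341], 'finger_gap': 0.0}
[258.2991 377.7701]
[474.8009 390.5233]
[386.5361 302.8941]
hook_hinge [([0.6221, 0.3153, 0.2155], 0.76)]
hook_tip [([0.6292, 0.3137, 0.2209], 0.81)]
```

View pics/w1.png

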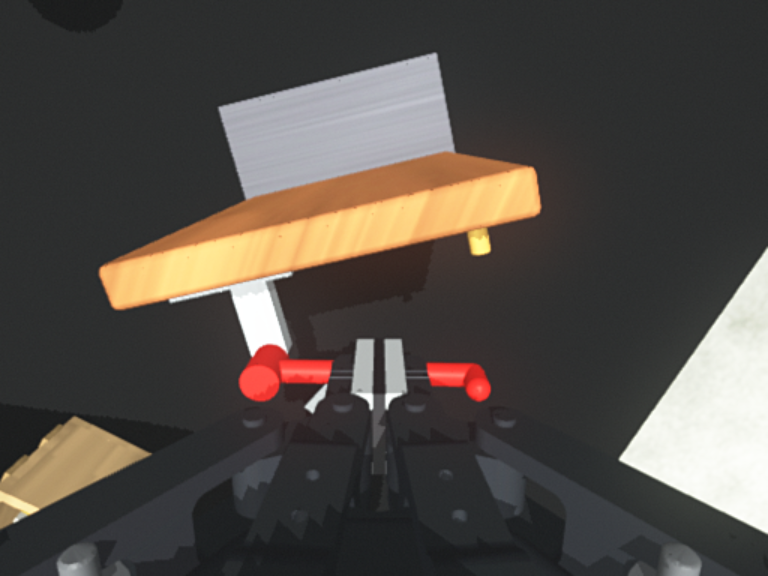

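The wrist picture matches the estimate: hinge seen at (260,380), tip at (478,387), against a predicted (258,378) and (475,390). The space behind the arm is free, so I go down and sweep.

arm_command:
  plan:
    - [[1,0.4,0,-1.5,0,0,0],[1,0,0,-2,0,0,0],[1,0,0,-2,0,0,0],[1,0,0,-1.6,0,0,0],[1,0,0,0,0,0,0],[1,0,0,0,0,0,0]]

```text
time_s: 4.23
tool_pos: [0.6448, 0.3545, 0.2179]
eef_rot: [-1.672, -2.659, 0.001]
force: [-0.5, -0.1, 0.2]
finger_gap: -0.0001
```

Run:
```python
from h import *
st()
H=np.array([.6105,.3042]);p=bot.state()["tool_pos"][:2]
for t in (25.8,20,12,3,-6,-15,-24,-33,-42,-48,-51.2,-53):
    a=np.radians(t);q=H+.055*np.array([np.cos(a),np.sin(a)])+.0175*np.array([-np.sin(a),np.cos(a)]);print(t,q,(q-p)*100);p=q
```

```text
{'time_s': 4.2333, 'joint_pos': [0.3888, 0.604, 0.5019, 1.4692, 0.0001, 1.5113], 'tool_pos': [0.6448, 0.3545, 0.2179], 'eef_rot': [-1.6719, -2.6593, 0.0007], 'force': [-0.4754, -0.0783, 0.2044], 'finger_gap': -0.0001}
25.8 [0.6524 0.3439] [ 0.7629 -1.0623]
20 [0.6562 0.3395] [ 0.3797 -0.4438]
12 [0.6607 0.3328] [ 0.4462 -0.6703]
3 [0.6645 0.3246] [ 0.3849 -0.8198]
-6 [0.667  0.3159] [ 0.2519 -0.8699]
-15 [0.6682 0.3069] [ 0.1127 -0.8986]
-24 [0.6679 0.2978] [-0.0292 -0.9052]
-33 [0.6662 0.2889] [-0.1705 -0.8895]
-42 [0.6631 0.2804] [-0.3075 -0.8519]
-48 [0.6603 0.275 ] [-0.2776 -0.5366]
-51.2 [0.6586 0.2723] [-0.1706 -0.2735]
-53 [0.6576 0.2708] [-0.1026 -0.1495]
```

arm_command:
  plan:
    - [[1,0.6,-1.0,0,0,0,0],[1,0.4,-0.45,0,0,0,-0.05],[1,0.45,-0.67,0,0,0,-0.05],[1,0.38,-0.82,0,0,0,-0.05],[1,0.25,-0.87,0,0,0,-0.05],[1,0.11,-0.9,0,0,0,-0.06],[1,-0.03,-0.9,0,0,0,-0.06],[1,-0.17,-0.89,0,0,0,-0.06],[1,-0.3,-0.85,0,0,0,-0.06],[1,-0.28,-0.54,0,0,0,-0.06],[1,0,0,0,0,0,0],[1,0,0,0,0,0,0]]

```text
time_s: 5.23
tool_pos: [0.6609, 0.2746, 0.2191]
eef_rot: [2.277, 2.162, 0.004]
force: [0.4, 0.8, 1.5]
finger_gap: -0.0003
```

arm_command:
  plan:
    - [[1,-0.15,-0.2,0,0,0,0],[1,-0.1,-0.15,0,0,0,0],[1,0,0,0,0,0,0],[1,0,0,0,0,0,0]]

```text
time_s: 5.57
tool_pos: [0.6597, 0.2734, 0.2191]
eef_rot: [2.275, 2.164, 0.011]
force: [10.1, 8.9, 3.8]
finger_gap: -0.0002
```

arm_command:
  plan:
    - [[1,0.8,0.6,0,0,0,0],[1,0.8,0.6,0,0,0,0],[1,0,0,2.5,0,0,0],[1,0,0,3,0,0,0],[1,-1.5,-2,2,0,0,0],[1,-3,-2.5,0,0,0,0],[1,-3,-2.5,0,0,0,0],[1,0,0,0,0,0,0],[1,0,0,0,0,0,0]]

```text
time_s: 6.32
tool_pos: [0.5971, 0.2124, 0.2935]
eef_rot: [2.279, 2.162, 0.0]
force: [1.0, -0.1, -0.0]
finger_gap: 0.0002
```

Run:
```python
from h import *
st();print(bot.tip_reach)
ims=[]
for c in ("wrist","scene","side"):
    C=cam(c);im=viewer.get_image(c);ims.append(im)
    g=im.astype(int);q=(g[:,:,0]>130)&(g[:,:,1]<60)&(g[:,:,2]<70)
    f=np.array([.627,-.779])
    print(c,"hinge",proj(C,(.6105,.3042,.22)),"tip",proj(C,(.6105+.09*.627,.3042-.09*.779,.232)))
    v,u=np.nonzero(q);print(len(u),u.min(),u.max(),v.min(),v.max())
    for n in ("hook_hinge","hook_tip"):print(n,[(np.round(a["centre"],3),round(a["conf"],2)) for a in recognise(n,c)[:1]])
w=cv2.resize(ims[0],(400,300));a=[cv2.resize(ims[1][225:300,260:360],(400,300),interpolation=2),cv2.resize(ims[2][100:175,160:260],(400,300),interpolation=2)]
cv2.imwrite("pics/p1.png",np.vstack([np.hstack(a),np.hstack([w,w])])[:,:,::-1]); cv2.imwrite("pics/w2.png",ims[0][:,:,::-1])
```

```text
{'time_s': 6.3167, 'joint_pos': [0.2096, 0.402, 0.3469, 1.5154, -0.0003, 1.8328], 'tool_pos': [0.5971, 0.2124, 0.2935], 'eef_rot': [2.2785, 2.1621, 0.0002], 'force': [0.9595, -0.0945, -0.0422], 'finger_gap': 0.0002}
0.017
wrist hinge [266.9332  48.9636] tip [369.838  170.3921]
226 257 321 39 114
hook_hinge [(array([0.634, 0.281, 0.219]), 0.67)]
hook_tip [(array([0.637, 0.279, 0.218]), 0.75)]
scene hinge [301.1101 242.1946] tip [272.3902 235.5934]
113 251 304 48 246
hook_hinge [(array([0.636, 0.274, 0.222]), 0.56)]
hook_tip [(array([0.636, 0.28 , 0.221]), 0.58)]
side hinge [214.515  131.1609] tip [238.4441 131.731 ]
84 212 239 128 136
hook_hinge [(array([0.626, 0.285, 0.219]), 0.43)]
hook_tip [(array([0.627, 0.284, 0.22 ]), 0.46)]
```

View pics/p1.png

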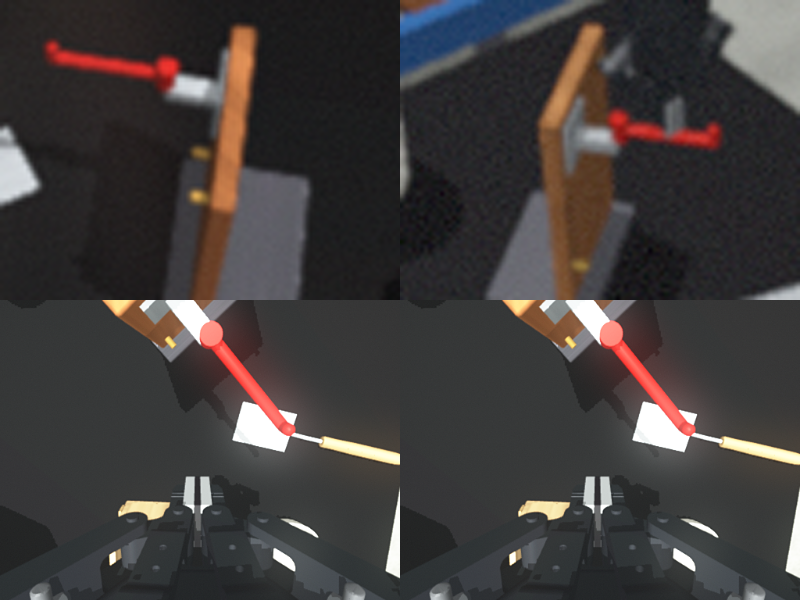

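The hook is fully out: scene tip at (273,237), predicted (272,236), with a 13 N reaction at the stop. Next I go above the crate.

arm_command:
  plan:
    - [[-1,-0.9,-3.6,0,0,0,0],[-1,-0.9,-3.6,0,0,0,0],[-1,-0.9,-3.6,0,0,0,0],[-1,-0.9,-3.6,0,0,0,0],[-1,-0.9,-3.6,0,0,0,0],[-1,-0.9,-3.6,0,0,0,0],[-1,-0.9,-3.6,0,0,0,0],[-1,-0.9,-3.6,0,0,0,0],[-1,0,0,0,0,0,0],[-1,0,0,0,0,0,0],[-1,0,0,0,0,0,0]]

```text
time_s: 7.68
tool_pos: [0.5268, -0.0745, 0.2923]
eef_rot: [-2.28, -2.161, -0.0]
force: [0.2, 0.1, -0.0]
finger_gap: 0.0855
```

Run:
```python
from h import *
st();C=cam("wrist");im=viewer.get_image("wrist");cv2.imwrite("pics/w3.png",im[:,:,::-1])
cv2.imwrite("pics/w3b.png",cv2.resize(im,(768,576))[:,:,::-1])
np.savez("w3.npz",K=C[0],o=C[1],M=C[2])
for n in("pocket","pocket_hole"): print(n,[(a["centre"],a["conf"]) for a in recognise(n,"wrist")])
```

```text
{'time_s': 7.6833, 'joint_pos': [-0.2984, 0.2189, 0.0789, 1.4308, 0.0003, 1.3261], 'tool_pos': [0.5268, -0.0745, 0.2923], 'eef_rot': [-2.2802, -2.1608, -0.0004], 'force': [0.1993, 0.1233, -0.0341], 'finger_gap': 0.0855}
pocket [([0.5084, -0.0047, 0.0698], 0.83)]
pocket_hole [([0.507, -0.0052, 0.0816], 0.72), ([0.4968, 0.0177, 0.0802], 0.53), ([0.6488, -0.2377, 0.0681], 0.36)]
```

View pics/w3b.png

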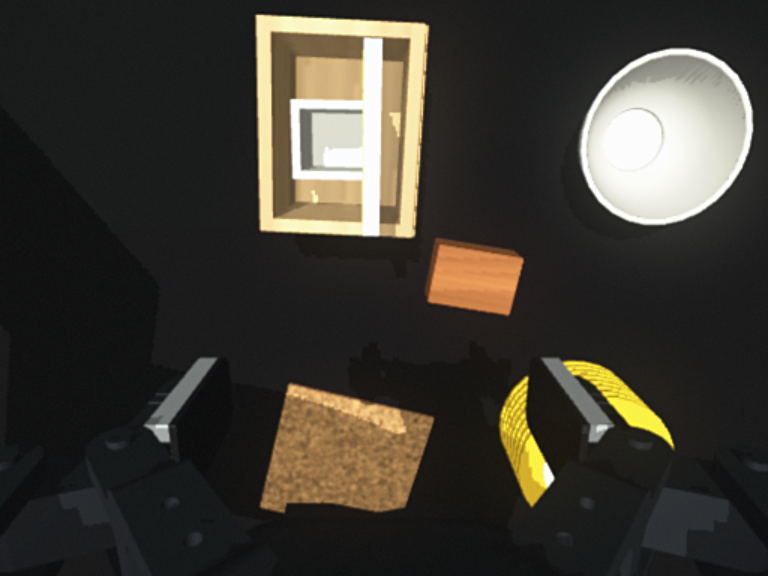

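arm_command:
  plan:
    - [[-1,2,0,0,0,0,0],[-1,2,0,0,0,0,0],[-1,0,0,0,0,0,0],[-1,0,0,0,0,0,0]]

```text
time_s: 8.17
tool_pos: [0.5672, -0.0734, 0.2915]
eef_rot: [-2.276, -2.163, 0.001]
force: [-0.5, -0.6, -0.2]
finger_gap: 0.0852
```

Wrist view: the plate's top strip runs from (372,38) to (371,236) in the 768x576 picture, with the cup to its left (-x). Second view for height.

Run:
```python
from h import *
C2=cam("wrist");im=viewer.get_image("wrist");cv2.imwrite("pics/w4.png",im[:,:,::-1])
z=np.load("w3.npz");C1=(z["K"],z["o"],z["M"])
im1=cv2.imread("pics/w3.png")[:,:,::-1]
def strip(im):
    g=im.min(2);m=(g>200).astype(np.uint8)
    n,l,s,c=cv2.connectedComponentsWithStats(m)
    out=[]
    for i in range(1,n):
        if s[i,4]>300 and s[i,3]>60:out.append((s[i].tolist(),l==i))
    return out
for im_ in(im1,im):
    for s,_ in strip(im_): print(s)
a=im1[0:180,130:330];b=im[0:180,60:260]
cv2.imwrite("pics/c.png",cv2.resize(np.hstack([a,b]),(800,360),interpolation=2)[:,:,::-1])
```

```text
[194, 25, 61, 132, 3495]
[387, 33, 115, 116, 7600]
[153, 30, 46, 132, 2551]
[350, 37, 114, 116, 7869]
```

View pics/c.png

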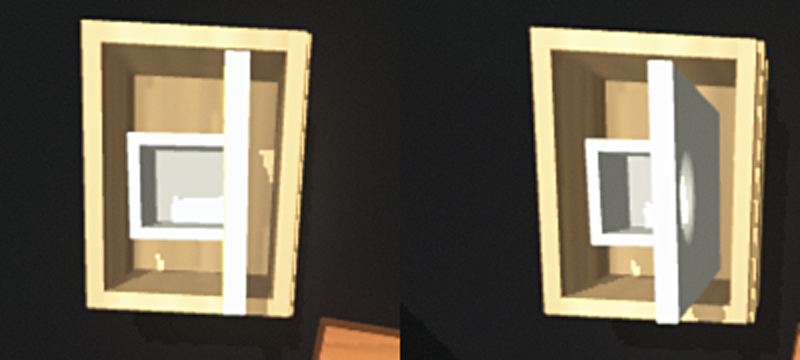

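Run:
```python
from h import *
C2=cam("wrist");z=np.load("w3.npz");C1=(z["K"],z["o"],z["M"])
P=[]
for a,b in(((248.5,25.5),(190,30.5)),((247,157.5),(193.5,161.5))):
    r=[ray(C1,*a),ray(C2,*b)];p=tri(r);P.append(p);print(p,[np.linalg.norm(np.cross(p-o,d))*1e3 for o,d in r],plane(C1,*a,.173),plane(C2,*b,.173))
d=P[0]-P[1];print(np.linalg.norm(d),np.degrees(np.arctan2(-d[0],d[1])),(P[0]+P[1])/2)
R0=R.from_rotvec(bot.state()["eef_rot"]).as_matrix();print("tool y",np.degrees(np.arctan2(R0[1,1],R0[0,1])));st()
```

```text
[0.5307 0.0375 0.176 ] [np.float64(0.040579804788184425), np.float64(0.040579804788183446)] [0.5307 0.0381 0.173 ] [0.5302 0.038  0.173 ]
[ 0.5245 -0.0514  0.1779] [np.float64(0.06498640006610633), np.float64(0.06498640006611574)] [ 0.5244 -0.0524  0.173 ] [ 0.5236 -0.0523  0.173 ]
0.08916202108641662 -3.9810455692037197 [ 0.5276 -0.007   0.1769]
tool y -2.9330963183397705
{'time_s': 8.2167, 'joint_pos': [-0.2758, 0.289, 0.1736, 1.4565, -0.0, 1.3462], 'tool_pos': [0.5666, -0.0735, 0.2918], 'eef_rot': [-2.2769, -2.1632, 0.001], 'force': [-0.8707, 0.6464, -0.5188], 'finger_gap': 0.0852}
```

arm_command:
  plan:
    - [[-1,-1.95,3.3,0,0,0,-0.018],[-1,-1.95,3.35,0,0,0,0],[-1,0,0,-3,0,0,0],[-1,0,0,-3,0,0,0],[-1,0,0,-2,0,0,0],[-1,0,0,0,0,0,0],[-1,0,0,0,0,0,0],[-1,0,0,0,0,0,0]]

```text
time_s: 8.88
tool_pos: [0.5279, -0.008, 0.2139]
eef_rot: [2.298, 2.14, 0.002]
force: [0.3, -0.8, 0.4]
finger_gap: 0.0854
```

arm_command:
  plan:
    - [[-1,0,0.1,-2,0,0,0],[-1,0,0,-1.5,0,0,0],[-0.5,0,0,0,0,0,0],[0,0,0,0,0,0,0],[0.4,0,0,0,0,0,0],[0.6,0,0,0,0,0,0],[0.8,0,0,0,0,0,0],[1,0,0,0,0,0,0],[1,0,0,0,0,0,0],[1,0,0,0,0,0,0],[1,0,0,0,0,0,0]]
  grip_force: 50

```text
time_s: 9.8
tool_pos: [0.5279, -0.0071, 0.178]
eef_rot: [2.298, 2.141, 0.001]
force: [-0.2, 0.4, 5.4]
finger_gap: 0.0068
```

arm_command:
  plan:
    - [[1,0,0,0.5,0,0,0],[1,0,0,0.5,0,0,0],[1,0,0,1,0,0,0],[1,0,0,0,0,0,0],[1,0,0,0,0,0,0]]

```text
time_s: 10.22
tool_pos: [0.528, -0.0071, 0.1979]
eef_rot: [2.298, 2.141, 0.001]
force: [-0.9, 0.8, -4.4]
finger_gap: 0.007
```

arm_command:
  plan:
    - [[1,0,0,1.5,0,0,0],[1,0,0,2,0,0,0],[1,0,0,2,0,0,0],[1,0,0,2,0,0,0],[1,0,0,2,0,0,0],[1,0,0,2,0,0,0],[1,0,0,0,0,0,0],[1,0,0,0,0,0,0]]

```text
time_s: 10.88
tool_pos: [0.5279, -0.0071, 0.3122]
eef_rot: [2.298, 2.141, 0.001]
force: [0.0, -0.5, -4.6]
finger_gap: 0.0065
```

Run:
```python
from h import *
st()
im=viewer.get_image("side");print([(np.round(a["centre"],3),round(a["conf"],2)) for a in recognise("pocket","side")]);im2=viewer.get_image("scene")
cv2.imwrite("pics/l.png",cv2.resize(np.hstack([im[120:280,180:340],im2[120:280,180:340]]),(800,400),interpolation=2)[:,:,::-1])
```

```text
{'time_s': 10.8833, 'joint_pos': [-0.1724, 0.2094, 0.1164, 1.4766, -0.0, 1.4694], 'tool_pos': [0.5279, -0.0071, 0.3122], 'eef_rot': [2.2982, 2.1405, 0.0011], 'force': [0.0021, -0.5281, -4.556], 'finger_gap': 0.0065}
[(array([ 0.523, -0.021,  0.21 ]), 0.97)]
```

View pics/l.png

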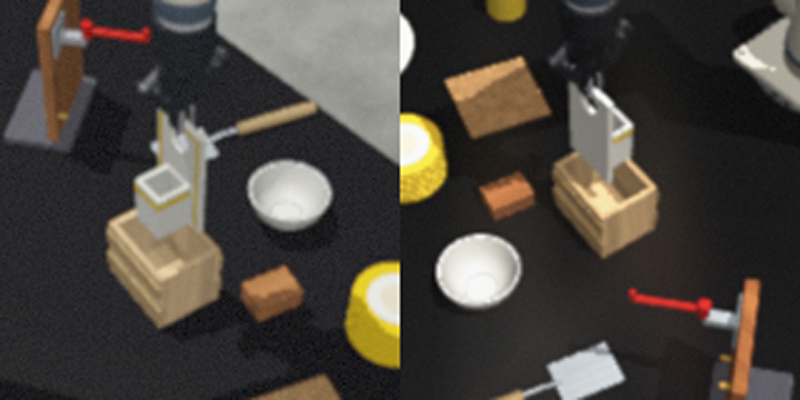

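The pocket is held upright at the plate top and clear of the crate. Now to the mat.

arm_command:
  plan:
    - [[1,-0.2,-1.5,0,0,0,0],[1,-0.2,-2.5,0,0,0,0],[1,-0.3,-3,0,0,0,0],[1,-0.3,-3,0,0,0,0],[1,-0.3,-3,0,0,0,0],[1,-0.3,-3,0,0,0,0],[1,-0.2,-3,0,0,0,0],[1,-0.2,-3,0,0,0,0],[1,-0.2,-3,0,0,0,0],[1,-0.2,-2.5,0,0,0,0],[1,0,-1.5,0,0,0,0],[1,0,-1,0,0,0,0],[1,0,0,-2,0,0,0],[1,0,0,-3,0,0,0],[1,0,0,-3,0,0,0],[1,0,0,-2,0,0,0],[1,0,0,-1,0,0,0],[1,0,0,0,0,0,0],[1,0,0,0,0,0,0]]

```text
time_s: 12.62
tool_pos: [0.5039, -0.3066, 0.2028]
eef_rot: [-2.298, -2.142, -0.0]
force: [-0.2, 0.7, -2.8]
finger_gap: 0.0065
```

arm_command:
  plan:
    - [[1,0,0,-1,0,0,0],[1,0,0,-0.8,0,0,0],[1,0,0,-0.3,0,0,0],[1,0,0,-0.2,0,0,0],[1,0,0,-0.15,0,0,0],[1,0,0,0,0,0,0],[1,0,0,0,0,0,0]]

```text
time_s: 13.2
tool_pos: [0.5037, -0.3071, 0.178]
eef_rot: [2.299, 2.141, 0.0]
force: [1.4, -0.3, -3.8]
finger_gap: 0.0064
```

arm_command:
  plan:
    - [[1,0,0,-0.1,0,0,0],[1,0,0,-0.07,0,0,0],[1,0,0,0,0,0,0],[1,0,0,0,0,0,0]]

```text
time_s: 13.53
tool_pos: [0.5037, -0.307, 0.1762]
eef_rot: [2.299, 2.141, 0.0]
force: [-0.1, 0.1, -3.4]
finger_gap: 0.0063
```

arm_command:
  plan:
    - [[1,0,0,-0.08,0,0,0],[1,0,0,-0.07,0,0,0],[1,0,0,0,0,0,0],[1,0,0,0,0,0,0]]

```text
time_s: 13.87
tool_pos: [0.5042, -0.3071, 0.1761]
eef_rot: [2.297, 2.14, 0.001]
force: [0.0, 2.2, 7.0]
finger_gap: 0.0066
```

arm_command:
  plan:
    - [[0.85,0,0,0,0,0,0],[0.75,0,0,0,0,0,0],[0.6,0,0,0,0,0,0],[0.3,0,0,0,0,0,0],[0,0,0,0,0,0,0],[0,0,0,1,0,0,0],[-0.5,0,0,2,0,0,0],[-1,0,0,2,0,0,0],[-1,0,-2,3,0,0,0],[-1,0,-3,3,0,0,0],[-1,0,-3,2,0,0,0],[-1,0,0,0,0,0,0],[-1,0,0,0,0,0,0]]

```text
time_s: 14.95
tool_pos: [0.5036, -0.3881, 0.3051]
eef_rot: [2.3, 2.138, 0.0]
force: [-0.1, 1.1, -0.3]
finger_gap: 0.0852
```

Run:
```python
from h import *
st();C=cam("wrist");im=viewer.get_image("wrist");np.savez("w5.npz",K=C[0],o=C[1],M=C[2]);cv2.imwrite("pics/w5.png",im[:,:,::-1])
for p in((.5041,-.307,.171),(.479+.025+.003,-.262,.171),(.501,-.352,.171)):print(proj(C,p))
s=viewer.get_image("side");print([(np.round(a["centre"],3),round(a["conf"],2)) for a in recognise("pocket","side")])
cv2.imwrite("pics/m.png",np.hstack([cv2.resize(im,(440,330)),cv2.resize(s[230:340,250:370],(360,330),interpolation=2)])[:,:,::-1])
```

```text
{'time_s': 14.95, 'joint_pos': [-0.7885, 0.4056, 0.3816, 1.5449, 0.0001, 0.8553], 'tool_pos': [0.5036, -0.3881, 0.3051], 'eef_rot': [2.2996, 2.1377, 0.0002], 'force': [-0.1226, 1.1151, -0.2986], 'finger_gap': 0.0852}
[244.3206  75.4815]
[243.3291   8.4916]
[244.9636 136.1446]
[(array([ 0.501, -0.308,  0.078]), 0.63)]
```

View pics/m.png

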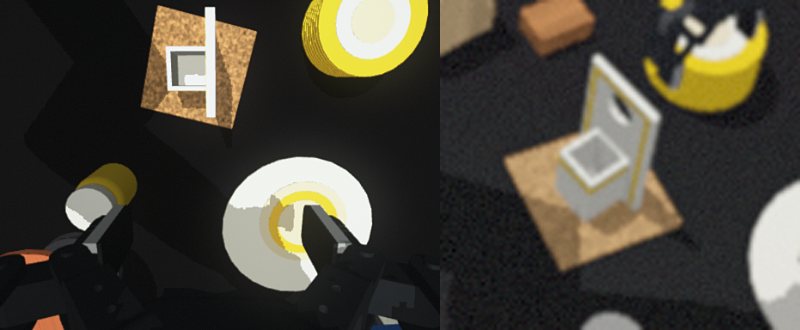

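Run:
```python
from h import *
z=np.load("w5.npz")
def T(p,M): A=np.eye(4);A[:3,:3]=M;A[:3,3]=p;return A
t5=T([.5036,-.3881,.3051],R.from_rotvec([2.2996,2.1377,.0002]).as_matrix());X=np.linalg.inv(t5)@T(z["o"],z["M"])
t2=T([.5971,.2124,.2935],R.from_rotvec([2.2785,2.1621,.0002]).as_matrix());c=t2@X;C=(z["K"],c[:3,3],c[:3,:3])
im=cv2.imread("pics/w2.png").astype(int);q=(im[:,:,2]>130)&(im[:,:,1]<90)&(im[:,:,0]<90)
v,u=np.nonzero(q)
P=np.array([plane(C,a,b,.215)[:2] for a,b in zip(u,v)])
# along-arm coordinate, keep the bar only
d=np.array([.627,-.779]);s=(P-[.6105,.3042])@d;k=(s>.022)&(s<.075)
vx,vy,x0,y0=cv2.fitLine(P[k].astype(np.float32),2,0,.01,.01).ravel();print("bar dir",np.degrees(np.arctan2(vy,vx)),x0,y0)
print("range s",s.min(),s.max());a=np.array([vx,vy]);a=a*np.sign(a@d);n=np.array([-a[1],a[0]])
s=(P-[x0,y0])@a;w=(P-[x0,y0])@n
for lo in np.arange(s.min(),s.max(),.01):
    m=(s>=lo)&(s<lo+.01);print(np.array([x0,y0])+a*(lo+.005),round(lo*1e3),"w",w[m].min()*1e3,w[m].max()*1e3)
S=cam("scene");D=cam("side")
p=tri([ray(S,273,237),ray(D,238.7,132)]);print("tip two-view",p)
```

```text
bar dir -51.17898 0.6382509 0.27324703
range s -0.06844044164013424 0.09898944045589102
[0.5725 0.355 ] -110 w -41.45612853261472 -41.427929752225715
[0.5787 0.3472] -100 w -41.53350710832096 -19.25882741654199
[0.585  0.3394] -90 w -38.60083873155073 -25.096682580354763
[0.5913 0.3316] -80 w -36.32931029176767 -9.793770557564262
[0.5975 0.3238] -70 w -33.69056678942292 7.96518664995763
[0.6038 0.3161] -60 w -28.158196248442245 7.619294843907721
[0.6101 0.3083] -50 w -8.705281482114447 10.6096529630915
[0.6163 0.3005] -40 w -8.562764178460453 9.503584989850712
[0.6226 0.2927] -30 w -5.009415805766552 5.435928977816879
[0.6289 0.2849] -20 w -5.108633985607061 5.372195551149538
[0.6351 0.2771] -10 w -5.172154097194111 5.306961612698718
[0.6414 0.2693] 0 w -5.223829899214532 5.2626123273133
[0.6477 0.2615] 10 w -5.419800232768473 5.194757104620766
[0.654  0.2537] 20 w -4.557147564772595 5.125252553644011
[0.6602 0.2459] 30 w -4.524951759466515 5.077969954321362
[0.6665 0.2381] 40 w -4.572808800883958 4.135853007899264
[0.6728 0.2304] 50 w -3.9234494529374606 6.739594424434341
tip two-view [0.6684 0.2367 0.2285]
```

arm_command:
  plan:
    - [[-1,0,3,0,0,0,0],[-1,0,3,0,0,0,0],[-1,0,2.1,-2,0,0,0],[-1,0,0,-4,0,0,0],[-1,0,0,-3.5,0,0,0],[-1,0,0,-2,0,0,0],[-1,0,0,0,0,0,0],[-1,0,0,0,0,0,0]]

```text
time_s: 15.77
tool_pos: [0.5032, -0.3042, 0.1887]
eef_rot: [-2.296, -2.141, 0.0]
force: [0.2, -0.2, 1.3]
finger_gap: 0.0857
```

arm_command:
  plan:
    - [[-1,0,-0.25,-0.7,0,0,0],[-1,0,0,-0.6,0,0,0],[-0.5,0,0,0,0,0,0],[0,0,0,0,0,0,0],[0.4,0,0,0,0,0,0],[0.6,0,0,0,0,0,0],[0.8,0,0,0,0,0,0],[1,0,0,0,0,0,0],[1,0,0,0,0,0,0],[1,0,0,0,0,0,0],[1,0,0,0,0,0,0]]

```text
time_s: 16.68
tool_pos: [0.5039, -0.3081, 0.1764]
eef_rot: [2.298, 2.141, 0.0]
force: [1.7, 0.3, 2.3]
finger_gap: 0.0064
```

arm_command:
  plan:
    - [[1,0,0,0.5,0,0,0],[1,0,0,1,0,0,0],[1,0,0,2,0,0,0],[1,0,0,2.5,0,0,0],[1,0,0,2.5,0,0,0],[1,0,0,2.5,0,0,0],[1,0,0,2.5,0,0,0],[1,0,0,1.5,0,0,0],[1,0,0,0.5,0,0,0],[1,0,0,0,0,0,0]]

```text
time_s: 17.52
tool_pos: [0.5038, -0.3081, 0.3323]
eef_rot: [2.298, 2.14, 0.0]
force: [0.0, -0.4, -4.3]
finger_gap: 0.0067
```

arm_command:
  plan:
    - [[1,0.5,1.5,0,0,0,0.06],[1,1,2.7,0,0,0,0.12],[1,1,2.7,0,0,0,0.12],[1,1,2.7,0,0,0,0.12],[1,1,2.7,0,0,0,0.12],[1,1,2.7,0,0,0,0.12],[1,1,2.7,0,0,0,0.12],[1,1,2.7,0,0,0,0.12],[1,1,2.7,0,0,0,0.12],[1,1,2.7,0,0,0,0.12],[1,1,2.7,0,0,0,0.12],[1,1,2.7,0,0,0,0.12],[1,1,2.7,0,0,0,0.12],[1,1,2.7,0,0,0,0.12],[1,1,2.7,0,0,0,0.12],[1,1,2.7,0,0,0,0.12],[1,1,2.7,0,0,0,0.12],[1,1,2.7,0,0,0,0.12],[1,0.5,1.5,0,0,0,0.12],[1,0.5,1,0,0,0,0.09]]

```text
time_s: 19.18
tool_pos: [0.6886, 0.1934, 0.3285]
eef_rot: [1.041, -2.96, -0.002]
force: [-0.2, -0.5, -2.6]
finger_gap: 0.0063
```

arm_command:
  plan:
    - [[1,0,0,0,0,0,0],[1,0,0,0,0,0,0],[1,0,0,0,0,0,0]]

```text
time_s: 19.43
tool_pos: [0.6884, 0.1904, 0.3301]
eef_rot: [1.025, -2.968, -0.0]
force: [-0.3, 0.5, -2.0]
finger_gap: 0.0064
```

Run:
```python
from h import *
st();s=bot.state();M=R.from_rotvec(s["eef_rot"]).as_matrix();print("tool y",np.degrees(np.arctan2(M[1,1],M[0,1])),M[:,2])
print(np.array([.6963,.2010,.2584])-s["tool_pos"])
```

```text
{'time_s': 19.4333, 'joint_pos': [0.1526, 0.5831, 0.747, 1.7364, -0.0003, -0.5124], 'tool_pos': [0.6884, 0.1904, 0.3301], 'eef_rot': [1.025, -2.9677, -0.0], 'force': [-0.344, 0.5062, -1.9779], 'finger_gap': 0.0064}
tool y 128.1064179336295 [-0.0018 -0.0006 -1.    ]
[ 0.0079  0.0106 -0.0717]
```

arm_command:
  plan:
    - [[1,0.5,0.4,-1,0,0,0.012],[1,0.5,0.4,-1.5,0,0,0],[1,0,0,-2,0,0,0],[1,0,0,-1.5,0,0,0],[1,0,0,-1.2,0,0,0],[1,0,0,0,0,0,0],[1,0,0,0,0,0,0],[1,0,0,0,0,0,0]]

```text
time_s: 20.1
tool_pos: [0.6988, 0.1986, 0.2599]
eef_rot: [-1.046, 2.961, -0.0]
force: [0.2, 0.5, -2.7]
finger_gap: 0.0064
```

Run:
```python
from h import *
st();t=np.array(bot.state()["tool_pos"]);d=t[:2]-[.6383,.2732];print("s",d@[.627,-.779]+.0424,"lat",d@[.779,.627])
ims=[]
h=t-[0,0,.0374]
for c in("scene","side"):
    C=cam(c);im=viewer.get_image(c).copy();
    print(c,"hole pred",proj(C,h),"tip",proj(C,(.6681,.2361,.232)),[(np.round(a["centre"],3),round(a["conf"],2)) for a in recognise("pocket_hole",c)[:1]])
    u,v=proj(C,h).astype(int);ims.append(cv2.resize(im[v-50:v+50,u-50:u+50],(400,400),interpolation=2));print("crop origin",u-50,v-50)
cv2.imwrite("pics/i.png",np.hstack(ims)[:,:,::-1])
```

```text
{'time_s': 20.1, 'joint_pos': [0.1616, 0.5846, 0.5718, 1.5569, -0.0, -0.5177], 'tool_pos': [0.6988, 0.1986, 0.2599], 'eef_rot': [-1.0463, 2.9611, -0.0004], 'force': [0.1587, 0.4543, -2.6992], 'finger_gap': 0.0064}
s 0.13844820609753145 lat 0.00040799864140852847
scene hole pred [257.072  235.5885] tip [272.5425 236.2216] [(array([0.728, 0.194, 0.141]), 0.77)]
crop origin 207 185
side hole pred [251.4153 135.0657] tip [238.3455 131.3386] [(array([0.631, 0.276, 0.22 ]), 0.16)]
crop origin 201 85
```

View pics/i.png

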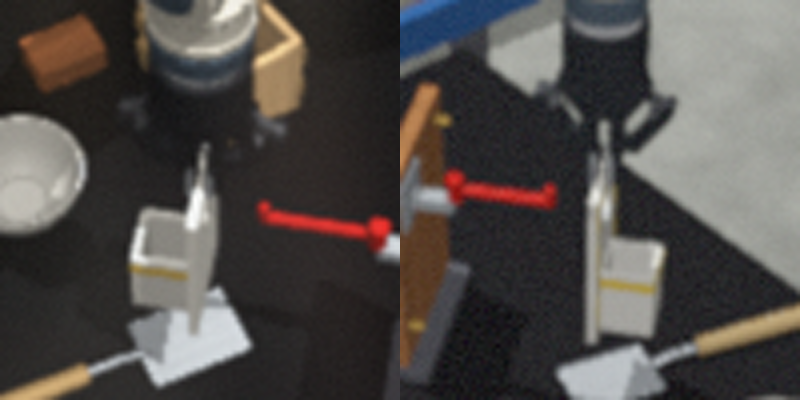

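Aligned: the pocket is upright, its plate faces the hook tip, and the lateral error is 0.4 mm. Now I insert slowly.

arm_command:
  plan:
    - [[1,-0.5,0.62,-0.15,0,0,0],[1,-0.5,0.62,0,0,0,0],[1,-0.5,0.62,0,0,0,0],[1,-0.5,0.62,0,0,0,0],[1,-0.5,0.62,0,0,0,0],[1,-0.5,0.62,0,0,0,0],[1,0,0,0,0,0,0]]

```text
time_s: 20.88
tool_pos: [0.6674, 0.238, 0.258]
eef_rot: [-1.05, 2.961, 0.001]
force: [0.5, 0.6, -3.2]
finger_gap: 0.0066
```

arm_command:
  plan:
    - [[1,-0.5,0.62,0,0,0,0],[1,-0.5,0.62,0,0,0,0],[1,-0.5,0.62,0,0,0,0],[1,-0.5,0.62,0,0,0,0],[1,-0.5,0.62,0,0,0,0],[1,0,0,0,0,0,0],[1,0,0,0,0,0,0]]

```text
time_s: 21.47
tool_pos: [0.6433, 0.2677, 0.2577]
eef_rot: [-1.049, 2.961, -0.0]
force: [0.1, -0.3, -3.4]
finger_gap: 0.007
```

arm_command:
  plan:
    - [[1,0,0,-0.5,0,0,0],[1,0,0,-0.5,0,0,0],[1,0,0,-0.4,0,0,0],[1,0,0,0,0,0,0],[1,0,0,0,0,0,0]]

```text
time_s: 21.88
tool_pos: [0.6436, 0.2669, 0.2429]
eef_rot: [1.047, -2.961, -0.0]
force: [0.5, 0.5, -3.4]
finger_gap: 0.0064
```

arm_command:
  plan:
    - [[1,0,0,-0.1,0,0,0],[1,0,0,-0.1,0,0,0],[1,0,0,0,0,0,0],[1,0,0,0,0,0,0]]

```text
time_s: 22.22
tool_pos: [0.6437, 0.2672, 0.2416]
eef_rot: [-1.048, 2.962, -0.0]
force: [-0.4, 0.4, -3.4]
finger_gap: 0.0063
```

arm_command:
  plan:
    - [[1,0,0,-0.1,0,0,0],[1,0,0,-0.07,0,0,0],[1,0,0,0,0,0,0],[1,0,0,0,0,0,0]]

```text
time_s: 22.55
tool_pos: [0.6436, 0.2672, 0.2398]
eef_rot: [1.048, -2.961, 0.0]
force: [-0.2, -0.1, -3.9]
finger_gap: 0.0062
```

arm_command:
  plan:
    - [[1,0,0,-0.08,0,0,0],[1,0,0,0,0,0,0],[1,0,0,0,0,0,0]]

```text
time_s: 22.8
tool_pos: [0.6437, 0.2673, 0.2393]
eef_rot: [-1.048, 2.961, -0.0]
force: [-0.8, -0.0, -1.6]
finger_gap: 0.0064
```

arm_command:
  plan:
    - [[1,0,0,-0.08,0,0,0],[1,0,0,0,0,0,0],[1,0,0,0,0,0,0]]

```text
time_s: 23.05
tool_pos: [0.6437, 0.2673, 0.239]
eef_rot: [-1.048, 2.96, -0.0]
force: [-1.7, -0.2, 4.0]
finger_gap: 0.0066
```

arm_command:
  plan:
    - [[0.85,0,0,0,0,0,0],[0.8,0,0,0,0,0,0],[0.75,0,0,0,0,0,0],[0.7,0,0,0,0,0,0],[0.65,0,0,0,0,0,0],[0.6,0,0,0,0,0,0],[0.5,0,0,0,0,0,0],[0.5,0,0,0,0,0,0],[0.5,0,0,0,0,0,0]]

```text
time_s: 23.8
tool_pos: [0.6436, 0.2672, 0.2382]
eef_rot: [1.048, -2.962, -0.0]
force: [-0.6, 0.4, 0.2]
finger_gap: 0.0216
```

arm_command:
  plan:
    - [[0.5,0,0,0.5,0,0,0],[0.5,0,0,1,0,0,0],[0.5,0,0,1.5,0,0,0],[0.5,0,0,2,0,0,0],[0.5,0,0,2,0,0,0],[0.5,-2,-3,1,0,0,0],[0.5,-3,-3.5,0,0,0,0],[0.5,-3,-3.5,0,0,0,0],[0.5,-3,-3.5,0,0,0,0],[0.5,-3,-3.5,0,0,0,0],[0.5,0,0,0,0,0,0],[0.5,0,0,0,0,0,0]]

```text
time_s: 24.8
tool_pos: [0.5141, 0.1094, 0.3204]
eef_rot: [-1.044, 2.96, -0.001]
force: [-0.3, 0.6, 0.2]
finger_gap: 0.0218
```

Run:
```python
from h import *
st();ims=[]
for c,(u,v) in(("scene",(230,190)),("side",(175,85))):
    im=viewer.get_image(c);ims.append(cv2.resize(im[v:v+100,u:u+100],(400,400),interpolation=2))
    for n in("pocket","hook_tip","crate","saucers","bowl","mug","jar","block"):
        print(c,n,[(np.round(a["centre"],3).tolist(),round(a["conf"],2)) for a in recognise(n,c)[:1]])
cv2.imwrite("pics/f.png",np.hstack(ims)[:,:,::-1])
```

```text
{'time_s': 24.8, 'joint_pos': [0.05, 0.204, 0.1299, 1.4938, -0.0, -0.6279], 'tool_pos': [0.5141, 0.1094, 0.3204], 'eef_rot': [-1.0435, 2.9603, -0.0013], 'force': [-0.2523, 0.6098, 0.1605], 'finger_gap': 0.0218}
scene pocket [([0.653, 0.273, 0.129], 0.6)]
scene hook_tip [([0.63, 0.283, 0.22], 0.67)]
scene crate [([0.505, -0.005, 0.063], 0.68)]
scene saucers [([0.702, -0.248, 0.075], 0.83)]
scene bowl [([0.727, -0.033, 0.027], 0.85)]
scene mug [([0.352, 0.464, 0.048], 0.67)]
scene jar [([0.35, -0.447, 0.072], 0.9)]
scene block [([0.606, -0.112, 0.03], 0.57)]
side pocket [([0.636, 0.244, 0.116], 0.85)]
side hook_tip []
side crate [([0.502, 0.003, 0.062], 0.88)]
side saucers [([0.669, -0.28, 0.074], 0.83)]
side bowl [([0.749, -0.008, 0.03], 0.61)]
side mug [([0.341, 0.446, 0.058], 0.98)]
side jar [([0.314, -0.473, 0.098], 0.85)]
side block [([0.597, -0.126, 0.033], 0.84)]
```

View pics/f.png

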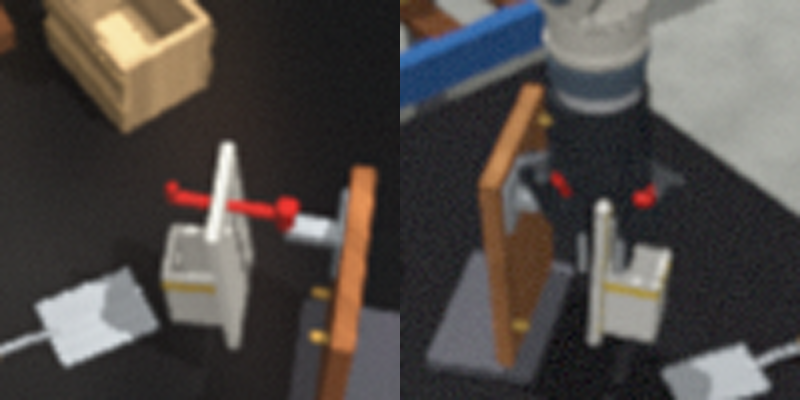

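The pocket hangs on the hook. The scene tip is at (273,237), unchanged, so the hook is still fully out. I let it settle, then hand in.

arm_command:
  plan:
    - [[0.5,0,0,0,0,0,0],[0.5,0,0,0,0,0,0],[0.5,0,0,0,0,0,0],[0.5,0,0,0,0,0,0],[0.5,0,0,0,0,0,0],[0.5,0,0,0,0,0,0],[0.5,0,0,0,0,0,0],[0.5,0,0,0,0,0,0],[0.5,0,0,0,0,0,0],[0.5,0,0,0,0,0,0],[0.5,0,0,0,0,0,0],[0.5,0,0,0,0,0,0],[0.5,0,0,0,0,0,0],[0.5,0,0,0,0,0,0],[0.5,0,0,0,0,0,0],[0.5,0,0,0,0,0,0]]

```text
time_s: 27.03
tool_pos: [0.5152, 0.1107, 0.3182]
eef_rot: [-1.048, 2.962, -0.0]
force: [0.5, 0.5, -0.3]
finger_gap: 0.0209
```

Run:
```python
from h import *
im=viewer.get_image("scene");print([(np.round(a["centre"],3).tolist(),round(a["conf"],2)) for a in recognise("pocket","scene")[:1]])
g=im.astype(int);q=(g[:,:,0]>130)&(g[:,:,1]<60)&(g[:,:,2]<70);q[:200]=0
v,u=np.nonzero(q);print("hook px",u.min(),u.max(),v.min(),v.max())
print(bot.close_job())
```

```text
[]
hook px 272 304 236 245
the job is handed in; nothing more can be done
None
```

I finished the job and handed it in at about 27 s of the 72 s allowed; the hand-in gives no verdict.

- **Hook:** I swung it out with the closed fingers until it met its stop at about 13 N. The arm then measured -51.2° in the world. The board's two-view measurement puts straight out at the same angle.
- **Pocket on the mat:** I lifted the pocket out of the crate by the top of its plate, stood it upright on the cork mat and let go.
- **Hanging:** I took it again by the plate top rather than the suggested tilted cup grip. I guided the hole over the hook tip without contact, lowered it until the bar took the weight, opened the fingers and backed away.

**Last checks:**
- The pictures showed the pocket hanging on the hook, and the network found it there in both views.
- The hook still pointed straight out.
- The saucers, bowl, mug, jar and block were within a few mm of where they started, which is the networks' own accuracy. The mug read 7 mm off in one view and unmoved in the other.
- The network's very last call on the pocket, after 1.3 s of settling, returned nothing. I did not look at another picture before handing in, so the hanging pocket was last confirmed just before that wait.

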